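# Shim the rocking carving board

### The arm

A 7-joint arm with a two-finger parallel gripper is mounted at the origin on the work surface. World frame = base frame: x ahead of the robot, y to its left, z up, the work surface at z = 0. Lengths are in mm, angles in rad, forces in N, time in s.
With the tool pointing down it reaches from about 400 to 875 mm from the base axis. Payload 4.4 kg.
Tool frame: the origin (TCP) lies midway between the tips of the shut fingers; the grasp point (between the pads) lies 19 mm behind it (ctrl.grip_point_offset is the distance from the TCP to the grasp point, in mm); z points along the fingers, x is the direction in which the jaws open and shut, and the axes are right-handed (so a half turn about z gives the same grasp; the last joint's range is limited). The gripper opens to 85 mm and grips with 20 to 120 N. Pads are 22 mm wide; open, the fingers measure 114 mm over their backs; the gripper's body (76 mm by 85 mm) begins 54 mm behind the grasp point. The pads swing forward as they close: fully open they stand 13 mm farther back than shut.
Start: joints at [1.22, 0.628, 0.038, 1.517, -0.027, 0.996, -0.02], TCP at [182.656, -623.823, 210.613] pointing down, gripper open.
Joint ranges: [-3.06, 3.06], [-0.37, 2.12], [-1.25, 1.32], [0.18, 2.47], [-1.1, 4.24], [0.23, 1.98], [-2.94, 2.94]. Speed limits (rad/s): [2.57, 2.57, 3.14, 3.14, 3.14, 3.14, 3.14].

### API

Orientations are given as [roll, pitch, yaw] about the fixed x, y, z axes, in that order (R = Rz(yaw) Ry(pitch) Rx(roll)).
In Python, from cell import ctrl, viewer gives the robot as it stands.
- The arm moves only by the tool apply_moves, never from a script. Its argument "series" is a list that holds one entry, the list of rows, each a list of 6 numbers: the shift along the tool's x, y, z normalised to -1 to 1, where 1 is 50 mm, then the turn, a rotation vector about the tool's x, y, z normalised to -1 to 1, where 1 is 6 degrees. In form: [[[tx, ty, tz, rx, ry, rz], ...]]. A call has exactly 5 rows; each row shifts and turns the commanded pose from where the row before left it, along the tool's axes as they then stand; what a row does not reach is not made up. A row lasts 1/8 s, in which the tool goes at most 62.5 mm and 10.7 degrees, less where a joint would pass 70% of its speed; a pose out of reach is approached as far as the arm can. A call with a number of a shift or a turn outside -1 to 1 is refused whole. A call with a gripper value outside its range is refused whole. "claw" is the gripper command: -1 is shut, 1 is fully open, values between are in proportion, set as the call begins (left out, the last holds). The fingers move at their own pace and stop on an object; the grip force is fixed at half the most. Time passes only in rows, so rows that do not move let the fingers close, or fill a call up. It gives the time, the measured TCP pose, the force and the opening at its end, in the units of the state.
- ctrl.read_state(): the state, without advancing time (a new reading comes with each control period).
- viewer.get_image(name): name is "scene" or "top"; returns the picture (384x512x3 uint8, blue, green, red); there is no depth.
- viewer.camera_info(name): a dict with "K" (3x3 intrinsics, pixels), "R" (3x3) and "t" (3): a world point X has camera coordinates R X + t. Camera axes: x right, y down, z forward; pixel columns grow to the right and rows downward; lengths in mm; the calibration is good to about 2 mm. A picture is of the moment at which its call begins. camera_info takes no time and is no camera call.
- ctrl.finish_job(): hands the job in, once; it reports no verdict.
Trained networks look in the newest picture that a camera, given by its name, has taken for a name from the list of things; names that differ only in an ending like _2 or _b are one class to them, and where a whole thing is asked for, a point or a joint stands for the part that bears it (a point fixed in the world has none). Each returns a list of dicts, best first, with "score" (0 to 1); they miss things now and then, are a little off and sometimes report something else, mostly with a low value. They report only what shows in the picture. A call takes as long as a camera call.
- viewer.find_in(camera, label): "location" ([column, row] as shares, 0 to 1, of the picture: columns of its width, rows of its height, amid what is visible of it).
The state is a dict: "clock": time; "qpos": joint angles; "qd": joint speeds; "tau": joint torques, N m; "eef_pos": TCP position; "tool_rot": TCP orientation; "force": force on the tool from outside, world axes, zero at the start; "torque": the same for the moment, N m; "width": finger opening in mm.
Only numpy, scipy, OpenCV 4.12 (cv2) and the standard library are available. Lean on these libraries where they do the work, as an engineer would, in place of code of your own. Each camera call takes 0.05 s, during which the arm holds its last target. There are 200 camera calls.

### The job

The carving board rocks: one of its four corners does not bear. Press down on the corners with a fingertip to find the one that sinks, then press that corner's wooden shim in under the board just until it is snug, so the board is firm and still level, not jacked up. Press firmly on that corner once more to prove it firm and take the hand away; lift nothing, do not shove the board, and leave the other three shims and the tools where they lie.

Things in the scene. Friction and masses are not known exactly. Their poses are not given: they have to be found in the camera images.
- board: Loose plywood carving board, 220 mm (its x, away from the robot) x 260 (y, left) x 18, 1.3 kg. Origin: centre of its underside, 10 mm over the bench, level on four hidden 30 mm rubber pads 55 mm (x) and 105 mm (y) from its middle; one is 5 mm too thin. On top: wooden cleat at x = 88 (30 x 130 x 20 high), pale relief in the middle (115 x 105 x 21 high); corners bare.
- corner_near_left (a point): Place to press on the board's top at its near left corner (seen from the robot), 25 mm in from both edges, 28 mm above the bench while level. A good corner stands rigid under the fingertip; the bad one sinks about 5 mm under 2 to 4 N and comes up again when let go.
- corner_near_right (a point): Place to press on the board's top at its near right corner (seen from the robot), 25 mm in from both edges, 28 mm above the bench while level. A good corner stands rigid under the fingertip; the bad one sinks about 5 mm under 2 to 4 N and comes up again when let go.
- corner_far_left (a point): Place to press on the board's top at its far left corner (seen from the robot), 25 mm in from both edges, 28 mm above the bench while level. A good corner stands rigid under the fingertip; the bad one sinks about 5 mm under 2 to 4 N and comes up again when let go.
- corner_far_right (a point): Place to press on the board's top at its far right corner (seen from the robot), 25 mm in from both edges, 28 mm above the bench while level. A good corner stands rigid under the fingertip; the bad one sinks about 5 mm under 2 to 4 N and comes up again when let go.
- shim_near_left: Brown wooden wedge, 80 x 30 mm, on the bench off the board's left edge, near left corner. Origin: underside centre; x points under the board: butt (13 mm thick) at -40, thin end (3 mm) at +40, 6 to 14 mm short of the edge. Pushed straight in it slides at under 1 N and bears with about 56 mm under; then the push rises to several N, and each 8 mm more lifts the board 1 mm.
- shim_near_right: Brown wooden wedge, 80 x 30 mm, on the bench off the board's right edge, near right corner. Origin: underside centre; x points under the board: butt (13 mm thick) at -40, thin end (3 mm) at +40, 6 to 14 mm short of the edge. Pushed straight in it slides at under 1 N and bears with about 56 mm under; then the push rises to several N, and each 8 mm more lifts the board 1 mm.
- shim_far_left: Brown wooden wedge, 80 x 30 mm, on the bench off the board's left edge, far left corner. Origin: underside centre; x points under the board: butt (13 mm thick) at -40, thin end (3 mm) at +40, 6 to 14 mm short of the edge. Pushed straight in it slides at under 1 N and bears with about 56 mm under; then the push rises to several N, and each 8 mm more lifts the board 1 mm.
- shim_far_right: Brown wooden wedge, 80 x 30 mm, on the bench off the board's right edge, far right corner. Origin: underside centre; x points under the board: butt (13 mm thick) at -40, thin end (3 mm) at +40, 6 to 14 mm short of the edge. Pushed straight in it slides at under 1 N and bears with about 56 mm under; then the push rises to several N, and each 8 mm more lifts the board 1 mm.
- palm_gouge: Short palm gouge, 115 mm, between the left-hand shims; loose, to be left alone. Origin: centre of its underside.
- slip_stone: Grey slip stone, 80 x 30 x 12 mm, between the right-hand shims; loose, to be left alone. Origin: centre of its underside.
- mallet: Carver's mallet, 310 mm long, square pine head 75 mm high, left of the work; loose, to be left alone. Origin: centre of its underside.
- clamp: F-clamp, 320 mm long, steel bar, black jaws, orange handle, right of the work; loose, to be left alone. Origin: centre of its underside.
- gouge: Carving gouge, 245 mm, pale handle, beyond the board; loose, to be left alone. Origin: centre of its underside.
- vee_tool: Carving tool, 235 mm, dark handle, beyond the board; loose, to be left alone. Origin: centre of its underside.
- bench_brush: Bench brush, 240 mm, left of and beyond the left-hand shims; loose, to be left alone. Origin: centre of its underside.

How it is judged (in metres and radians):
On the way, in this order (a step that is already met when the one before it is completed fails the run):
1. the rocking corner is pressed down with the fingers until it has sunk at least 3 mm (contact force between the fingers and board above 0.5 N and height (world z) of any of corner_near_left, corner_near_right, corner_far_left, corner_far_right below 0.025 m), for 0.1 s.
2. that corner's shim is pushed in until it bears under the level board (((horizontal distance between riser_d_c0 and corner_near_left below 0.06 m and contact force between shim_near_left and board above 0.4 N and angle between board's own z axis and vertical below 0.01 rad) or (horizontal distance between riser_d_c0 and corner_near_right below 0.06 m and contact force between shim_near_right and board above 0.4 N and angle between board's own z axis and vertical below 0.01 rad) or (horizontal distance between riser_d_c0 and corner_far_left below 0.06 m and contact force between shim_far_left and board above 0.4 N and angle between board's own z axis and vertical below 0.01 rad) or (horizontal distance between riser_d_c0 and corner_far_right below 0.06 m and contact force between shim_far_right and board above 0.4 N and angle between board's own z axis and vertical below 0.01 rad))), for 0.2 s.
3. the shimmed corner is pressed with more than 3 N and the board stays level on its shim (contact force between the fingers and board above 3 N and (((horizontal distance between riser_d_c0 and corner_near_left below 0.06 m and contact force between shim_near_left and board above 0.4 N and angle between board's own z axis and vertical below 0.01 rad) and horizontal distance between the grasp point and corner_near_left below 0.06 m) or ((horizontal distance between riser_d_c0 and corner_near_right below 0.06 m and contact force between shim_near_right and board above 0.4 N and angle between board's own z axis and vertical below 0.01 rad) and horizontal distance between the grasp point and corner_near_right below 0.06 m) or ((horizontal distance between riser_d_c0 and corner_far_left below 0.06 m and contact force between shim_far_left and board above 0.4 N and angle between board's own z axis and vertical below 0.01 rad) and horizontal distance between the grasp point and corner_far_left below 0.06 m) or ((horizontal distance between riser_d_c0 and corner_far_right below 0.06 m and contact force between shim_far_right and board above 0.4 N and angle between board's own z axis and vertical below 0.01 rad) and horizontal distance between the grasp point and corner_far_right below 0.06 m))), for 0.1 s.
At the end, for the whole second after the job is handed in: The rocking corner's own shim bears under the board (more than 0.4 N between them), the board is level within 0.6 degrees (a shim may have raised its corner by up to 2.5 mm), the board lies within 20 mm of where it stood, and everything is at rest (((horizontal distance between riser_d_c0 and corner_near_left below 0.06 m and contact force between shim_near_left and board above 0.4 N and angle between board's own z axis and vertical below 0.01 rad) or (horizontal distance between riser_d_c0 and corner_near_right below 0.06 m and contact force between shim_near_right and board above 0.4 N and angle between board's own z axis and vertical below 0.01 rad) or (horizontal distance between riser_d_c0 and corner_far_left below 0.06 m and contact force between shim_far_left and board above 0.4 N and angle between board's own z axis and vertical below 0.01 rad) or (horizontal distance between riser_d_c0 and corner_far_right below 0.06 m and contact force between shim_far_right and board above 0.4 N and angle between board's own z axis and vertical below 0.01 rad)) and linear speed of each of board, shim_near_left, shim_near_right, shim_far_left, shim_far_right below 0.01 m/s and angular speed of each of board, shim_near_left, shim_near_right, shim_far_left, shim_far_right below 0.1 rad/s and distance of board from where it was at the start of the episode below 0.02 m); the robot touches nothing.
It fails at once if a shim at a firm corner is moved by more than 20 mm ((not (horizontal distance between riser_d_c0 and corner_near_left below 0.06 m) and distance of shim_near_left from where it was at the start of the episode above 0.02 m) or (not (horizontal distance between riser_d_c0 and corner_near_right below 0.06 m) and distance of shim_near_right from where it was at the start of the episode above 0.02 m) or (not (horizontal distance between riser_d_c0 and corner_far_left below 0.06 m) and distance of shim_far_left from where it was at the start of the episode above 0.02 m) or (not (horizontal distance between riser_d_c0 and corner_far_right below 0.06 m) and distance of shim_far_right from where it was at the start of the episode above 0.02 m)).
It fails at once if the board is lifted by more than 10 mm (height (world z) of board above 0.02 m).
It fails at once if the board is shoved by more than 20 mm (distance of board from where it was at the start of the episode above 0.02 m).
It fails at once if a shim is lifted off the bench (10 mm) or tipped (height (world z) of any of shim_near_left, shim_near_right, shim_far_left, shim_far_right above 0.01 m or angle between any of shim_near_left, shim_near_right, shim_far_left, shim_far_right's own z axis and vertical above 0.3 rad).
It fails at once if a bystanding tool is moved by more than 25 mm (distance of any of palm_gouge, slip_stone, mallet, clamp, gouge, vee_tool, bench_brush from where it was at the start of the episode above 0.025 m).
It also fails if it takes over 72 s, if anything falls off the work surface, if the arm or the gripper's body presses on something with over 40 N, if the wrist force passes 120 N, or if a joint passes its speed limit or range.

## Working session

There is one attempt and no reset: what is moved stays moved. The work goes in short steps, Python scripts to look and compute and a tool call to move; the robot and the scene stay as the last step left them, time stands still between calls to the robot, and variables do not carry over. Pictures are saved under pics/ and viewed, about 8 in all and at most 12, crops included, and the job is handed in when it is done.

Besides the shell and the picture viewer there is one more tool, called after ">>>" by a JSON object that holds its "api" and its "payload". apply_moves: Moves the arm, as the interface text tells. Scaled input: -1 to 1 covers 50 mm each way for a shift and 6 degrees each way for a turn. Its arguments: {"type":"object","properties":{"series":{"type":"array","items":{"type":"array","items":{"type":"array","items":{"type":"number"}}}},"claw":{"type":"number"}},"required":["series"]}

```bash
ls; mkdir -p pics
cat > h.py <<'E'
import numpy as np, cv2
from cell import ctrl, viewer
def ray(cam,px,z):
    c=viewer.camera_info(cam);K,R,t=[np.array(c[k],float) for k in("K","R","t")]
    d=R.T@np.linalg.inv(K)@[px[0],px[1],1]; o=-R.T@t.ravel()
    return o+d*(z-o[2])/d[2]
def proj(cam,X):
    c=viewer.camera_info(cam);K,R,t=[np.array(c[k],float) for k in("K","R","t")]
    p=K@(R@np.array(X,float)+t.ravel()); return p[:2]/p[2]
E
python3 - <<'E'
from h import *
for n in("top","scene"):
    im=viewer.get_image(n); cv2.imwrite(f"pics/{n}0.png",cv2.resize(im,None,fx=1.5,fy=1.5))
    c=viewer.camera_info(n); print(n,-np.array(c["R"]).T@np.array(c["t"]).ravel())
for l,z in [("board",28),("corner_near_left",28),("corner_near_right",28),("corner_far_left",28),("corner_far_right",28),("shim_near_left",8),("shim_near_right",8),("shim_far_left",8),("shim_far_right",8),("slip_stone",12),("palm_gouge",10)]:
    r=viewer.find_in("top",l)
    print(l,[(round(d["score"],2),(np.array(d["location"])*[512,384]).round(),ray("top",np.array(d["location"])*[512,384],z).round(0)) for d in r[:4]])
print(ctrl.read_state())
E
```

```text
pics
top [ 3.98725609e+02 -7.29540241e-01  1.34420859e+03]
scene [1106.13700541 -508.28287693  885.10968653]
board [(0.64, array([261., 209.]), array([512.,  34.,  28.]))]
corner_near_left [(0.58, array([262., 207.]), array([517.,  32.,  28.])), (0.26, array([190., 210.]), array([501., 251.,  28.]))]
corner_near_right [(0.56, array([262., 208.]), array([513.,  32.,  28.])), (0.56, array([154., 148.]), array([693., 374.,  28.]))]
corner_far_left [(0.98, array([259., 208.]), array([513.,  39.,  28.]))]
corner_far_right [(0.65, array([259., 205.]), array([523.,  40.,  28.])), (0.28, array([110., 238.]), array([411., 493.,  28.]))]
shim_near_left [(0.73, array([201., 235.]), array([428., 217.,   8.]))]
shim_near_right [(0.68, array([317., 240.]), array([ 422., -139.,    8.]))]
shim_far_left [(0.49, array([203., 175.]), array([616., 222.,   8.]))]
shim_far_right [(0.5, array([318., 182.]), array([ 600., -140.,    8.])), (0.23, array([259., 208.]), array([515.,  41.,   8.]))]
slip_stone [(0.78, array([328., 208.]), array([ 522., -171.,   12.]))]
palm_gouge [(0.77, array([187., 209.]), array([507., 264.,  10.])), (0.25, array([113., 237.]), array([414., 491.,  10.]))]
{'clock': 0.65, 'qpos': array([ 1.22022123,  0.62835584,  0.03850376,  1.5173831 , -0.02699599,
        0.99630803, -0.01999065]), 'qd': array([ 0.00111879,  0.00016958,  0.00057073,  0.00135964, -0.00136678,
        0.0009113 ,  0.00045687]), 'tau': array([-7.09888045e-04, -5.63048422e+01,  1.22494161e+00, -1.93724710e+01,
        1.09253637e-02,  1.53172110e-03, -6.20982945e-07]), 'eef_pos': array([ 182.64358175, -623.83932234,  210.64755389]), 'tool_rot': array([-3.14155836e+00, -6.33293798e-05, -1.28603737e+00]), 'force': array([-0.95393363, -0.77241793, -0.25095019]), 'torque': array([-0.0054482 ,  0.03425237, -0.00528973]), 'width': 85.51939487934156}
```

View pics/top0.png

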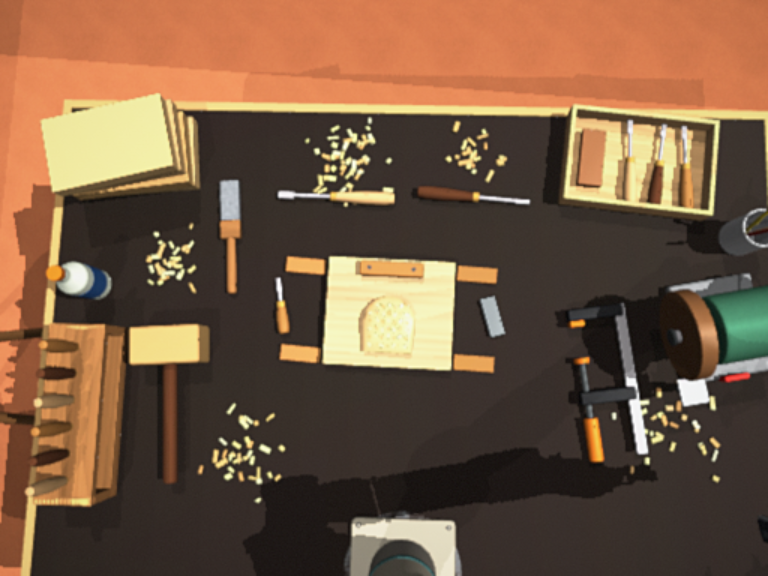

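Run:
```python
from h import *
im=viewer.get_image("top"); cv2.imwrite("pics/crop1.png",cv2.resize(im[140:275,165:355],None,fx=4,fy=4,interpolation=cv2.INTER_CUBIC))
```

```text
(no output)
```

View pics/crop1.png

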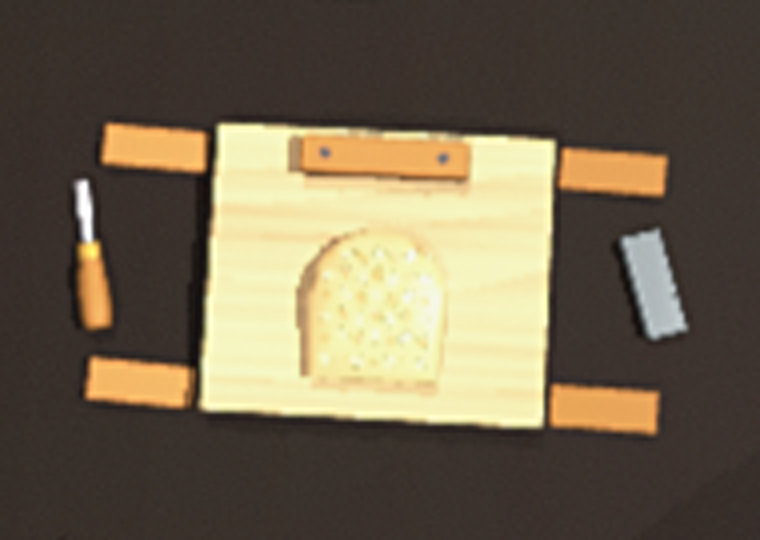

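The crop shows the board with corners at (217,124), (555,140), (544,428) and (202,411). The shims lie off its left and right edges.

Run:
```python
from h import *
w=lambda p,z: ray("top",((p[0]+.5)/4-.5+165,(p[1]+.5)/4-.5+140),z)
C=np.array([w(p,28)[:2] for p in [(217,124),(555,140),(544,428),(202,411)]])
c=C.mean(0); xd=(C[0]+C[1]-C[2]-C[3])/2; yd=(C[0]+C[3]-C[1]-C[2])/2
a=np.arctan2(xd[1],xd[0]); b=np.arctan2(-yd[0],yd[1]); print(c,np.linalg.norm(xd),np.linalg.norm(yd),a,b)
a=(a+b)/2; R=np.array([[np.cos(a),-np.sin(a)],[np.sin(a),np.cos(a)]])
for n,v in dict(FL=(85,105),FR=(85,-105),NR=(-85,-105),NL=(-85,105)).items(): print(n,(c+R@v).round(1))
for n,p in dict(FL=(154,147),NL=(139,382),FR=(613,172),NR=(604,409)).items(): q=w(p,8)[:2]; print(n,q.round(1),'board frame',(R.T@(q-c)).round(1))
```

```text
[512.90050025  39.3677726 ] 220.83548057853426 260.5264015792067 -0.01721537156635959 -0.02333551904237612
FL [600.  142.6]
FR [595.8 -67.3]
NR [425.8 -63.9]
NL [430.  146.1]
FL [610.5 219.7] board frame [ 93.9 182.3]
NL [426.4 223.3] board frame [-90.2 182.2]
FR [ 599.2 -140.2] board frame [  90.  -177.8]
NR [ 415.4 -135.5] board frame [ -94.  -176.8]
```

>>> {"api": "apply_moves", "payload": {"series": [[[0, 0, 0, 0, 0, -1], [0, 0, 0, 0, 0, -1], [0, 0, 0, 0, 0, -1], [0, 0, 0, 0, 0, -1], [0, 0, 0, 0, 0, -1]]], "claw": -1}}

```text
clock: 1.32
eef_pos: [182.6, -623.8, 210.7]
tool_rot: [3.142, -0.0, -0.759]
force: [-0.1, 0.1, -0.4]
width: -0.3
```

>>> {"api": "apply_moves", "payload": {"series": [[[0, 0, 0, 0, 0, -1], [0, 0, 0, 0, 0, -1], [0, 0, 0, 0, 0, -1], [0, 0, 0, 0, 0, -1], [0, 0, 0, 0, 0, -1]]]}}

```text
clock: 1.95
eef_pos: [182.5, -623.9, 210.6]
tool_rot: [3.141, 0.0, -0.236]
force: [-0.3, 0.6, 0.4]
width: 0.2
```

>>> {"api": "apply_moves", "payload": {"series": [[[0, 0, 0, 0, 0, -1], [0, 0, 0, 0, 0, -1], [0, 0, 0, 0, 0, -0.05], [0.4, -0.9, 0, 0, 0, 0], [0.4, -0.9, 0, 0, 0, 0]]]}}

```text
clock: 2.58
eef_pos: [225.1, -533.9, 210.4]
tool_rot: [3.142, -0.001, -0.028]
force: [1.2, 0.3, 0.1]
width: 0.3
```

>>> {"api": "apply_moves", "payload": {"series": [[[0.4, -0.92, 0, 0, 0, 0], [0.4, -0.92, 0, 0, 0, 0], [0.4, -0.92, 0, 0, 0, 0], [0.4, -0.92, 0, 0, 0, 0], [0.4, -0.92, 0, 0, 0, 0]]]}}

```text
clock: 3.2
eef_pos: [331.1, -306.0, 211.0]
tool_rot: [3.141, -0.001, -0.027]
force: [0.3, 0.7, -0.4]
width: -0.0
```

>>> {"api": "apply_moves", "payload": {"series": [[[0.4, -0.92, 0, 0, 0, 0], [0.4, -0.92, 0, 0, 0, 0], [0.4, -0.92, 0, 0, 0, 0], [0.4, -0.92, 0, 0, 0, 0], [0.4, -0.92, 0, 0, 0, 0]]]}}

```text
clock: 3.82
eef_pos: [436.7, -78.4, 211.0]
tool_rot: [3.141, -0.001, -0.027]
force: [0.8, -0.1, 0.5]
width: 0.1
```

>>> {"api": "apply_moves", "payload": {"series": [[[-0.21, -0.28, 0.5, 0, 0, 0], [0, 0, 0.9, 0, 0, 0], [0, 0, 0.9, 0, 0, 0], [0, 0, 0.9, 0, 0, 0], [0, 0, 0.2, 0, 0, 0]]]}}

```text
clock: 4.45
eef_pos: [424.3, -65.4, 38.9]
tool_rot: [3.141, 0.004, -0.025]
force: [-0.8, -0.6, -0.1]
width: -0.3
```

>>> {"api": "apply_moves", "payload": {"series": [[[0, 0, 0.1, 0, 0, 0], [0, 0, 0.06, 0, 0, 0], [0, 0, 0.04, 0, 0, 0], [0, 0, 0.02, 0, 0, 0], [0, 0, 0, 0, 0, 0]]]}}

```text
clock: 5.08
eef_pos: [425.9, -65.6, 29.9]
tool_rot: [3.142, -0.001, -0.024]
force: [0.7, -0.5, 0.8]
width: 0.2
```

>>> {"api": "apply_moves", "payload": {"series": [[[0, 0, 0.04, 0, 0, 0], [0, 0, 0.02, 0, 0, 0], [0, 0, 0, 0, 0, 0], [0, 0, 0, 0, 0, 0], [0, 0, 0, 0, 0, 0]]]}}

```text
clock: 5.7
eef_pos: [425.7, -65.5, 26.6]
tool_rot: [3.142, -0.0, -0.024]
force: [0.9, 0.2, 0.4]
width: 0.2
```

>>> {"api": "apply_moves", "payload": {"series": [[[0, 0, 0.02, 0, 0, 0], [0, 0, 0.02, 0, 0, 0], [0, 0, 0, 0, 0, 0], [0, 0, 0, 0, 0, 0], [0, 0, 0, 0, 0, 0]]]}}

```text
clock: 6.32
eef_pos: [425.7, -65.5, 24.6]
tool_rot: [-3.142, -0.0, -0.024]
force: [-0.6, 0.8, -0.7]
width: 0.2
```

>>> {"api": "apply_moves", "payload": {"series": [[[0, 0, 0.02, 0, 0, 0], [0, 0, 0.02, 0, 0, 0], [0, 0, 0, 0, 0, 0], [0, 0, 0, 0, 0, 0], [0, 0, 0, 0, 0, 0]]]}}

```text
clock: 6.95
eef_pos: [425.7, -65.5, 22.6]
tool_rot: [3.142, -0.0, -0.024]
force: [-0.9, 0.7, -0.1]
width: -0.0
```

Run:
```python
from h import *
F=[]
for i in range(6):
    viewer.camera_info("top"); im=viewer.get_image("scene"); s=ctrl.read_state(); F.append(s["force"])
print(np.mean(F,0),s["eef_pos"],s["tau"])
p=proj("scene",(426,-64,28)).astype(int);print(p)
x0,y0=max(p[0]-100,0),max(p[1]-75,0)
cv2.imwrite("pics/s1.png",cv2.resize(im[y0:y0+150,x0:x0+200],None,fx=4,fy=4,interpolation=cv2.INTER_CUBIC))
```

```text
[ 0.02665947  0.15694374 -0.10294568] [425.744068   -65.53942105  22.62272498] [-1.37848092e-03 -4.46023571e+01 -1.56663548e+00 -4.67898890e+00
  2.95039390e-03  7.59142040e-04  7.25833934e-05]
[201 184]
```

View pics/s1.png

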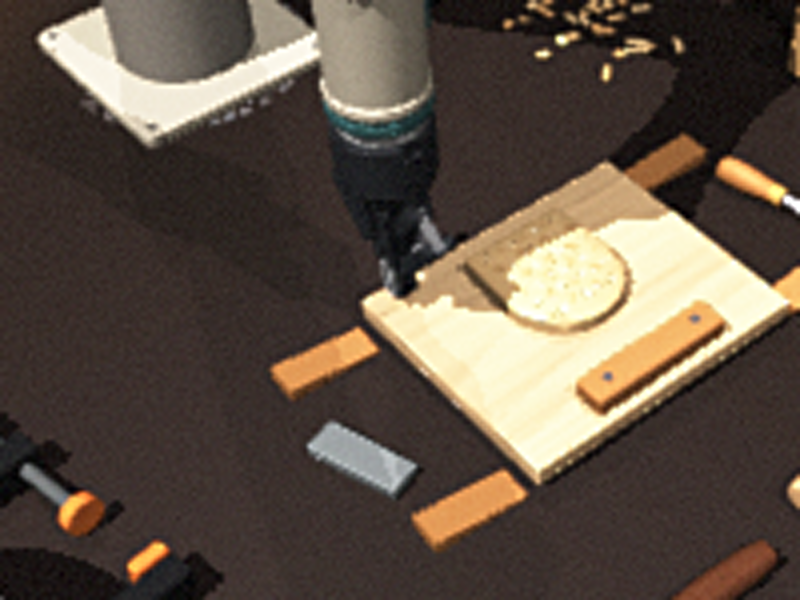

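>>> {"api": "apply_moves", "payload": {"series": [[[0, 0, 0.02, 0, 0, 0], [0, 0, 0.02, 0, 0, 0], [0, 0, 0, 0, 0, 0], [0, 0, 0, 0, 0, 0], [0, 0, 0, 0, 0, 0]]]}}

```text
clock: 7.88
eef_pos: [425.7, -65.5, 20.6]
tool_rot: [3.142, -0.0, -0.024]
force: [-0.5, 0.0, -0.3]
width: -0.1
```

```bash
cat >> h.py <<'E'
def meas(n=5):
    F=[]
    for i in range(n):
        viewer.get_image("top"); s=ctrl.read_state(); F.append(np.r_[s["force"],s["eef_pos"]])
    print("F,pos",np.mean(F,0).round(2),"t",s["clock"],"tau",s["tau"].round(2))
E
python3 -c "
from h import *
meas()"
```

```text
F,pos [-1.4000e-01 -9.0000e-02 -7.0000e-02  4.2574e+02 -6.5530e+01  2.0640e+01] t 8.125 tau [  0.   -44.7   -1.65  -4.57   0.     0.     0.  ]
```

Run:
```python
from h import *
for X in [(400.3,-88.3,28),(620.2,-93,28),(625.5,167,28),(425.7,-65.5,20.6),(425.7,-65.5,28)]: print(X,proj("scene",X).round(1),((proj("scene",X)-[101,109])*4).round(),'top',proj("top",X).round(1))
im=viewer.get_image("scene")
cv2.imwrite("pics/s2.png",cv2.resize(im[140:215,150:250],None,fx=8,fy=8,interpolation=cv2.INTER_CUBIC))
```

```text
(400.3, -88.3, 28) [190.7 183.5] [359. 298.] top [300.6 246.4]
(620.2, -93, 28) [235.5 225.8] [538. 467.] top [303.3 174.6]
(625.5, 167, 28) [297.7 183. ] [787. 296.] top [219.3 171. ]
(425.7, -65.5, 20.6) [201.6 185.9] [402. 308.] top [293.1 237.8]
(425.7, -65.5, 28) [201.4 184.3] [401. 301.] top [293.2 237.8]
```

View pics/s2.png

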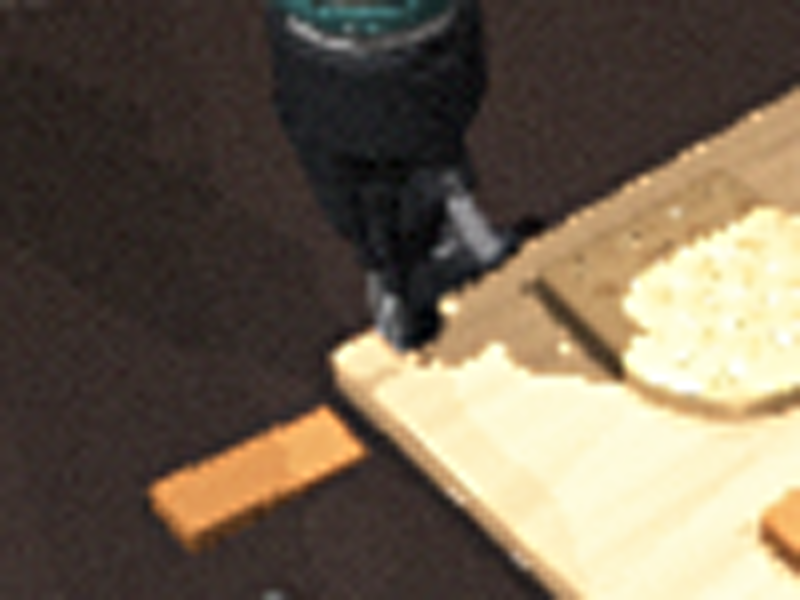

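>>> {"api": "apply_moves", "payload": {"series": [[[0, 0, 0.02, 0, 0, 0], [0, 0, 0.02, 0, 0, 0], [0, 0, 0, 0, 0, 0], [0, 0, 0, 0, 0, 0], [0, 0, 0, 0, 0, 0]]]}}

```text
clock: 8.8
eef_pos: [425.7, -65.5, 18.6]
tool_rot: [3.142, -0.0, -0.024]
force: [-0.2, 0.8, -0.5]
width: 0.1
```

>>> {"api": "apply_moves", "payload": {"series": [[[0, 0, 0.02, 0, 0, 0], [0, 0, 0.02, 0, 0, 0], [0, 0, 0, 0, 0, 0], [0, 0, 0, 0, 0, 0], [0, 0, 0, 0, 0, 0]]]}}

```text
clock: 9.43
eef_pos: [425.7, -65.5, 16.6]
tool_rot: [-3.142, -0.0, -0.024]
force: [0.2, -0.4, 0.8]
width: -0.1
```

```bash
python3 -c "
from h import *
meas()
cv2.imwrite('pics/s3raw.png',viewer.get_image('scene'))"
```

```text
F,pos [-2.5000e-01 -3.0000e-01  1.9000e-01  4.2574e+02 -6.5530e+01  1.6640e+01] t 9.675 tau [  0.   -44.91  -1.83  -4.34   0.     0.     0.  ]
```

```bash
python3 -c "
from h import *
im=cv2.imread('pics/s3raw.png')
a=cv2.resize(im[145:200,170:230],None,fx=10,fy=10,interpolation=cv2.INTER_CUBIC)
cv2.imwrite('pics/s3.png',np.clip(a.astype(float)*1.8,0,255).astype('uint8'))"
```

```text
(no output)
```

View pics/s3.png

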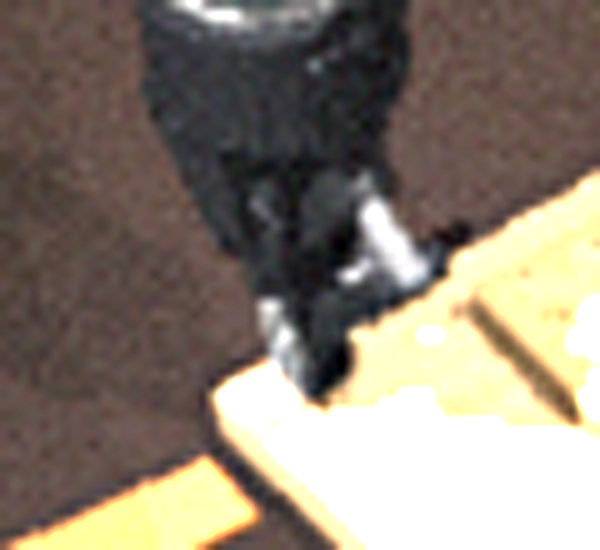

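>>> {"api": "apply_moves", "payload": {"series": [[[0, 0, 0.02, 0, 0, 0], [0, 0, 0.02, 0, 0, 0], [0, 0, 0, 0, 0, 0], [0, 0, 0, 0, 0, 0], [0, 0, 0, 0, 0, 0]]]}}

```text
clock: 10.35
eef_pos: [425.7, -65.6, 14.6]
tool_rot: [3.142, -0.0, -0.024]
force: [0.6, 0.5, -0.2]
width: -0.3
```

>>> {"api": "apply_moves", "payload": {"series": [[[0, 0, 0.02, 0, 0, 0], [0, 0, 0.02, 0, 0, 0], [0, 0, 0, 0, 0, 0], [0, 0, 0, 0, 0, 0], [0, 0, 0, 0, 0, 0]]]}}

```text
clock: 10.98
eef_pos: [425.7, -65.5, 12.6]
tool_rot: [-3.142, -0.0, -0.024]
force: [-0.2, -1.0, 0.6]
width: 0.2
```

```bash
python3 -c "
from h import *
meas()"
```

```text
F,pos [ 1.4000e-01 -2.0000e-02  1.9000e-01  4.2573e+02 -6.5540e+01  1.2640e+01] t 11.225 tau [  0.   -45.12  -2.    -4.12   0.     0.     0.  ]
```

>>> {"api": "apply_moves", "payload": {"series": [[[0, 0, 0.02, 0, 0, 0], [0, 0, 0.02, 0, 0, 0], [0, 0, 0, 0, 0, 0], [0, 0, 0, 0, 0, 0], [0, 0, 0, 0, 0, 0]]]}}

```text
clock: 11.85
eef_pos: [425.7, -65.5, 10.6]
tool_rot: [3.142, -0.0, -0.024]
force: [-0.7, -0.2, 0.4]
width: 0.2
```

```bash
python3 -c "
from h import *
meas()
a=viewer.get_image('scene')[145:200,170:230];b=viewer.get_image('top')[200:280,250:330]
f=lambda x:cv2.resize(x,(480,480*x.shape[0]//x.shape[1]//1),interpolation=cv2.INTER_CUBIC)
a=cv2.resize(a,(400,366),interpolation=cv2.INTER_CUBIC);b=cv2.resize(b,(366,366),interpolation=cv2.INTER_CUBIC)
cv2.imwrite('pics/s4.png',np.clip(np.hstack([a,b]).astype(float)*1.5,0,255).astype('uint8'))"
```

```text
F,pos [-2.3000e-01 -2.0000e-02  2.4000e-01  4.2574e+02 -6.5520e+01  1.0640e+01] t 12.1 tau [ -0.   -45.22  -2.08  -4.01   0.     0.     0.  ]
```

View pics/s4.png

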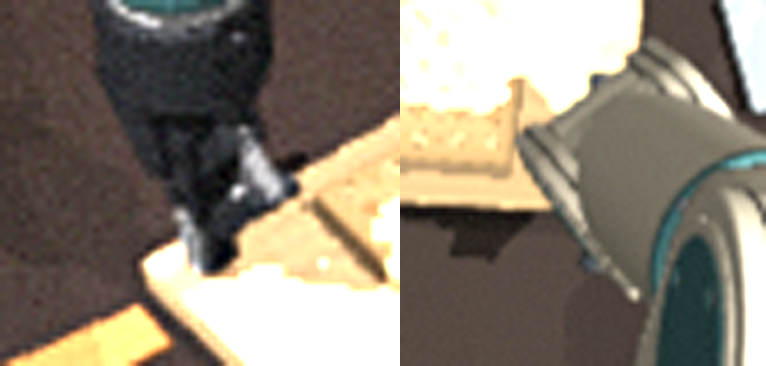

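>>> {"api": "apply_moves", "payload": {"series": [[[0, 0, 0.02, 0, 0, 0], [0, 0, 0.02, 0, 0, 0], [0, 0, 0, 0, 0, 0], [0, 0, 0, 0, 0, 0], [0, 0, 0, 0, 0, 0]]]}}

```text
clock: 12.82
eef_pos: [425.7, -65.5, 8.6]
tool_rot: [3.142, -0.0, -0.024]
force: [0.1, 0.5, 0.1]
width: 0.0
```

```bash
python3 -c "
from h import *
print(ctrl.grip_point_offset)
meas()"
```

```text
18.700000000000003
F,pos [ 6.0000e-02 -3.5000e-01  2.8000e-01  4.2572e+02 -6.5530e+01  8.6400e+00] t 13.075 tau [  0.   -45.32  -2.16  -3.9    0.     0.     0.  ]
```

>>> {"api": "apply_moves", "payload": {"series": [[[0, 0, 0.02, 0, 0, 0], [0, 0, 0.02, 0, 0, 0], [0, 0, 0, 0, 0, 0], [0, 0, 0, 0, 0, 0], [0, 0, 0, 0, 0, 0]]]}}

```text
clock: 13.7
eef_pos: [425.8, -65.6, 7.3]
tool_rot: [3.141, -0.001, -0.024]
force: [-2.4, 1.2, 11.5]
width: -0.1
```

```bash
python3 -c "
from h import *
meas()"
```

```text
F,pos [-1.2000e+00  1.2000e-01  1.1680e+01  4.2579e+02 -6.5550e+01  7.3200e+00] t 13.95 tau [ 3.000e-02 -4.084e+01 -1.770e+00 -4.220e+00  1.100e-01 -3.400e-01
  0.000e+00]
```

>>> {"api": "apply_moves", "payload": {"series": [[[0, 0, -0.4, 0, 0, 0], [0.85, 0, 0, 0, 0, 0], [0.85, 0, 0, 0, 0, 0], [0.85, 0, 0, 0, 0, 0], [0.85, 0, 0, 0, 0, 0]]]}}

```text
clock: 14.58
eef_pos: [596.7, -70.0, 26.5]
tool_rot: [-3.142, 0.0, -0.025]
force: [-0.0, -0.4, -0.8]
width: 0.0
```

>>> {"api": "apply_moves", "payload": {"series": [[[0, 0, 0.2, 0, 0, 0], [0, 0, 0.1, 0, 0, 0], [0, 0, 0.05, 0, 0, 0], [0, 0, 0, 0, 0, 0], [0, 0, 0, 0, 0, 0]]]}}

```text
clock: 15.2
eef_pos: [595.5, -69.6, 9.5]
tool_rot: [3.141, -0.0, -0.024]
force: [0.1, 0.8, -0.3]
width: 0.2
```

>>> {"api": "apply_moves", "payload": {"series": [[[0, 0, 0.02, 0, 0, 0], [0, 0, 0.02, 0, 0, 0], [0, 0, 0, 0, 0, 0], [0, 0, 0, 0, 0, 0], [0, 0, 0, 0, 0, 0]]]}}

```text
clock: 15.82
eef_pos: [595.8, -69.7, 7.4]
tool_rot: [3.141, -0.0, -0.024]
force: [-1.0, -0.6, 4.8]
width: 0.3
```

>>> {"api": "apply_moves", "payload": {"series": [[[0, 0, 0.02, 0, 0, 0], [0, 0, 0.0, 0, 0, 0], [0, 0, 0, 0, 0, 0], [0, 0, 0, 0, 0, 0], [0, 0, 0, 0, 0, 0]]]}}

```text
clock: 16.45
eef_pos: [595.9, -69.6, 7.2]
tool_rot: [3.141, -0.001, -0.024]
force: [-3.4, 0.2, 12.0]
width: -0.0
```

>>> {"api": "apply_moves", "payload": {"series": [[[0, 0, -0.9, 0, 0, 0], [0, 0, 0, 0, 0, 0], [0, -0.9, 0, 0, 0, 0], [0, -0.9, 0, 0, 0, 0], [0, -0.9, 0, 0, 0, 0]]]}}

```text
clock: 17.08
eef_pos: [598.4, 66.4, 50.1]
tool_rot: [3.142, 0.001, -0.025]
force: [0.7, -0.0, -0.7]
width: -0.4
```

>>> {"api": "apply_moves", "payload": {"series": [[[0, -0.9, 0, 0, 0, 0], [0, -0.64, 0, 0, 0, 0], [0, 0, 0.5, 0, 0, 0], [0, 0, 0.3, 0, 0, 0], [0, 0, 0, 0, 0, 0]]]}}

```text
clock: 17.7
eef_pos: [599.5, 141.0, 9.2]
tool_rot: [3.14, 0.003, -0.025]
force: [-0.0, -0.5, 0.3]
width: -0.0
```

>>> {"api": "apply_moves", "payload": {"series": [[[0, 0, 0.04, 0, 0, 0], [0, 0, 0.02, 0, 0, 0], [0, 0, 0.02, 0, 0, 0], [0, 0, 0, 0, 0, 0], [0, 0, 0, 0, 0, 0]]]}}

```text
clock: 18.32
eef_pos: [601.0, 142.2, 7.4]
tool_rot: [3.141, -0.001, -0.024]
force: [0.4, -0.2, 0.7]
width: 0.2
```

>>> {"api": "apply_moves", "payload": {"series": [[[0, 0, 0.02, 0, 0, 0], [0, 0, 0.02, 0, 0, 0], [0, 0, 0, 0, 0, 0], [0, 0, 0, 0, 0, 0], [0, 0, 0, 0, 0, 0]]]}}

```text
clock: 18.95
eef_pos: [601.2, 142.4, 5.3]
tool_rot: [-3.141, -0.001, -0.024]
force: [1.2, -0.0, 3.2]
width: -0.1
```

```bash
python3 -c "
from h import *
meas(4)"
```

```text
F,pos [  1.83  -0.64   2.01 601.05 142.4    5.25] t 19.15 tau [-3.700e-01 -5.734e+01 -7.060e+00 -1.009e+01 -2.800e-01  3.000e-01
 -1.000e-02]
```

Sinking at about 2 N, so this is the bad corner. I'll press it to the stop.

>>> {"api": "apply_moves", "payload": {"series": [[[0, 0, 0.02, 0, 0, 0], [0, 0, 0.02, 0, 0, 0], [0, 0, 0, 0, 0, 0], [0, 0, 0, 0, 0, 0], [0, 0, 0, 0, 0, 0]]]}}

```text
clock: 19.77
eef_pos: [600.8, 142.5, 3.2]
tool_rot: [-3.141, -0.0, -0.024]
force: [1.7, 1.0, 2.9]
width: 0.1
```

>>> {"api": "apply_moves", "payload": {"series": [[[0, 0, 0.02, 0, 0, 0], [0, 0, 0, 0, 0, 0], [0, 0, 0, 0, 0, 0], [0, 0, 0, 0, 0, 0], [0, 0, 0, 0, 0, 0]]]}}

```text
clock: 20.4
eef_pos: [600.9, 142.5, 2.2]
tool_rot: [-3.141, -0.0, -0.024]
force: [2.5, 0.6, 3.7]
width: -0.1
```

>>> {"api": "apply_moves", "payload": {"series": [[[0, 0, -0.8, 0, 0, 0], [0, 0, -0.6, 0, 0, 0], [0, 0, 0, 0, 0, 0], [0, 0, 0, 0, 0, 0], [0, 0, 0, 0, 0, 0]]]}}

```text
clock: 21.02
eef_pos: [599.5, 141.7, 70.7]
tool_rot: [3.14, 0.003, -0.024]
force: [0.3, -0.2, 0.4]
width: 0.0
```

Run:
```python
from h import *
w=lambda p,z: ray("top",((p[0]+.5)/4-.5+165,(p[1]+.5)/4-.5+140),z)[:2].round(1)
for n,p,z in [("butt far",(104,122),13),("butt near",(102,163),13),("thin far",(207,132),3),("thin near",(204,173),3),("gouge tip",(80,180),5),("gouge tip r",(90,182),5)]: print(n,w(p,z))
im=viewer.get_image("scene"); a=im[100:250,200:400]
cv2.imwrite("pics/s5.png",cv2.resize(a,None,fx=4,fy=4,interpolation=cv2.INTER_CUBIC))
r=viewer.find_in("scene","shim_far_left");print(r[:2]); print(proj("scene",(610,222,8)))
meas(2)
```

```text
butt far [628.6 259.1]
butt near [596.1 259.2]
thin far [624.3 179.1]
thin near [591.5 180.1]
gouge tip [583.4 277.5]
gouge tip r [582.  269.5]
[{'location': [0.592, 0.4641], 'score': 0.65}]
[304.70861952 176.56875436]
F,pos [-3.3000e-01 -1.2000e-01  5.2000e-01  6.0023e+02  1.4217e+02  7.1320e+01] t 21.225 tau [ 3.000e-02 -5.702e+01 -7.400e+00 -1.364e+01  1.000e-02  1.000e-02
 -0.000e+00]
```

View pics/s5.png

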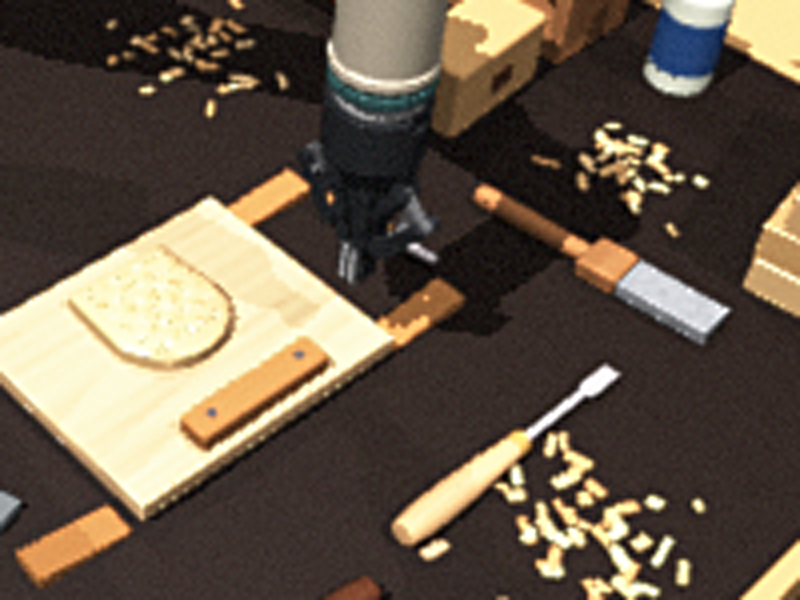

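>>> {"api": "apply_moves", "payload": {"series": [[[0.19, -0.7, 0, 0, 0, 0], [0, -0.8, 0, 0, 0, 0], [0, -0.8, 0, 0, 0, 0], [0, -0.62, 0, 0, 0, 0], [0, 0, 0, 0, 0, 0]]]}}

```text
clock: 21.85
eef_pos: [612.4, 292.5, 72.0]
tool_rot: [-3.139, 0.001, -0.019]
force: [-0.3, -0.2, 0.2]
width: -0.4
```

>>> {"api": "apply_moves", "payload": {"series": [[[0, 0, 0.8, 0, 0, 0], [0, 0, 0.5, 0, 0, 0], [0, 0, 0.3, 0, 0, 0], [0, 0, 0, 0, 0, 0], [0, 0, 0, 0, 0, 0]]]}}

```text
clock: 22.48
eef_pos: [614.6, 288.3, -6.8]
tool_rot: [-3.141, -0.002, -0.024]
force: [0.2, 0.1, -0.8]
width: -0.2
```

Run:
```python
from h import *
meas(4)
im=viewer.get_image("scene"); a=im[110:210,270:400]; b=viewer.get_image("top")[150:230,170:250]
a=cv2.resize(a,(480,369),interpolation=cv2.INTER_CUBIC);b=cv2.resize(b,(320,320),interpolation=cv2.INTER_CUBIC);b=np.vstack([b,np.zeros((49,320,3),'uint8')])
cv2.imwrite("pics/s6.png",np.clip(np.hstack([a,b])*1.5,0,255).astype('uint8'))
```

```text
F,pos [-3.2000e-01 -3.1000e-01  3.1000e-01  6.1460e+02  2.8844e+02 -6.6600e+00] t 22.675 tau [ 2.000e-02 -6.413e+01 -7.580e+00 -1.319e+01  1.000e-02 -0.000e+00
  0.000e+00]
```

View pics/s6.png

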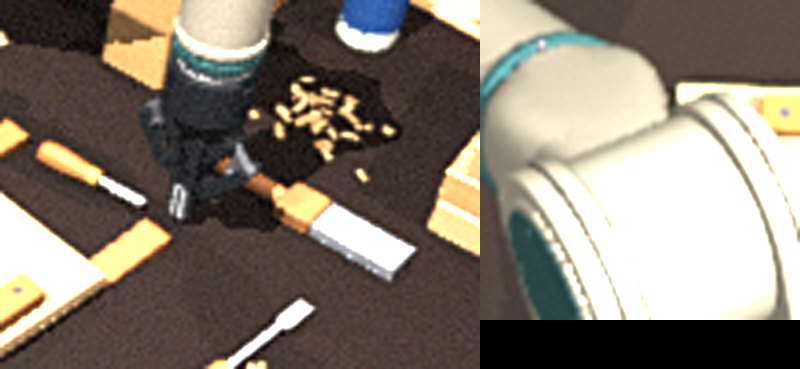

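>>> {"api": "apply_moves", "payload": {"series": [[[0, 0, 0.1, 0, 0, 0], [0, 0, 0.06, 0, 0, 0], [0, 0.1, 0, 0, 0, 0], [0, 0.1, 0, 0, 0, 0], [0, 0.1, 0, 0, 0, 0]]]}}

```text
clock: 23.4
eef_pos: [613.6, 272.4, -15.8]
tool_rot: [3.141, -0.0, -0.025]
force: [0.1, -0.1, -0.3]
width: 0.4
```

>>> {"api": "apply_moves", "payload": {"series": [[[0, 0.1, 0, 0, 0, 0], [0, 0.1, 0, 0, 0, 0], [0, 0.1, 0, 0, 0, 0], [0, 0.1, 0, 0, 0, 0], [0, 0.1, 0, 0, 0, 0]]]}}

```text
clock: 24.02
eef_pos: [612.9, 247.8, -15.8]
tool_rot: [-3.141, -0.0, -0.024]
force: [-0.1, 0.6, 0.3]
width: 0.1
```

Run:
```python
from h import *
meas(4)
im=viewer.get_image("scene"); a=im[140:220,270:370]
a=cv2.resize(a,None,fx=6,fy=6,interpolation=cv2.INTER_CUBIC)
cv2.imwrite("pics/s7.png",np.clip(a*1.5,0,255).astype('uint8'))
```

```text
F,pos [-1.0000e-01 -1.6000e-01  8.0000e-02  6.1292e+02  2.4718e+02 -1.5930e+01] t 24.225 tau [ 3.000e-01 -6.312e+01 -7.240e+00 -1.230e+01  3.000e-02  2.000e-02
  0.000e+00]
```

View pics/s7.png

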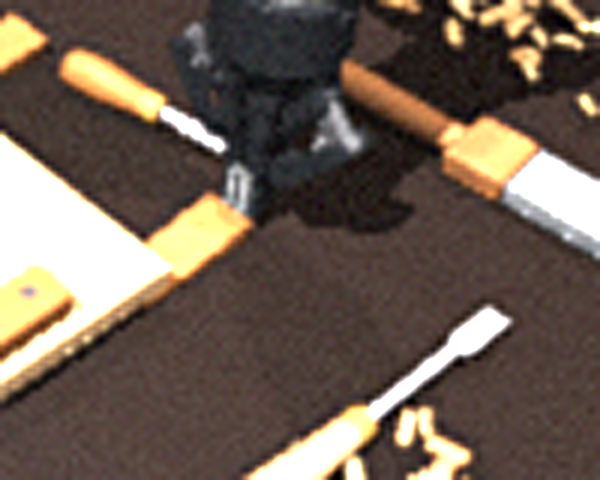

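>>> {"api": "apply_moves", "payload": {"series": [[[0, 0.1, 0, 0, 0, 0], [0, 0.1, 0, 0, 0, 0], [0, 0.1, 0, 0, 0, 0], [0, 0.1, 0, 0, 0, 0], [0, 0.1, 0, 0, 0, 0]]]}}

```text
clock: 24.9
eef_pos: [612.2, 222.6, -15.9]
tool_rot: [3.142, -0.0, -0.024]
force: [0.4, 1.0, 0.1]
width: -0.0
```

>>> {"api": "apply_moves", "payload": {"series": [[[0, 0.1, 0, 0, 0, 0], [0, 0.06, 0, 0, 0, 0], [0, 0.06, 0, 0, 0, 0], [0, 0, 0, 0, 0, 0], [0, 0, 0, 0, 0, 0]]]}}

```text
clock: 25.52
eef_pos: [612.0, 212.2, -15.9]
tool_rot: [-3.142, -0.0, -0.024]
force: [-0.3, 1.2, 0.5]
width: 0.1
```

```bash
python3 -c "
from h import *
meas(3)"
```

```text
F,pos [ 6.0000e-02  1.7000e-01 -1.0000e-01  6.1194e+02  2.1226e+02 -1.5870e+01] t 25.675 tau [ 4.000e-02 -6.207e+01 -7.260e+00 -1.186e+01  1.000e-02  0.000e+00
 -0.000e+00]
```

>>> {"api": "apply_moves", "payload": {"series": [[[0, 0.04, 0, 0, 0, 0], [0, 0.04, 0, 0, 0, 0], [0, 0, 0, 0, 0, 0], [0, 0, 0, 0, 0, 0], [0, 0, 0, 0, 0, 0]]]}}

```text
clock: 26.3
eef_pos: [611.8, 208.1, -15.9]
tool_rot: [3.142, 0.0, -0.024]
force: [0.5, 0.1, -0.3]
width: -0.0
```

```bash
python3 -c "
from h import *
meas(4)"
```

```text
F,pos [-2.5000e-01 -1.6000e-01 -1.7000e-01  6.1185e+02  2.0810e+02 -1.5880e+01] t 26.5 tau [ 1.000e-02 -6.196e+01 -7.260e+00 -1.181e+01  1.000e-02  0.000e+00
 -0.000e+00]
```

>>> {"api": "apply_moves", "payload": {"series": [[[0, 0.01, 0, 0, 0, 0], [0, 0.01, 0, 0, 0, 0], [0, 0.01, 0, 0, 0, 0], [0, 0.01, 0, 0, 0, 0], [0, 0.01, 0, 0, 0, 0]]]}}

```text
clock: 27.12
eef_pos: [611.8, 205.5, -15.9]
tool_rot: [-3.142, -0.0, -0.024]
force: [1.0, 0.7, -0.4]
width: -0.1
```

>>> {"api": "apply_moves", "payload": {"series": [[[0, 0.01, 0, 0, 0, 0], [0, 0.01, 0, 0, 0, 0], [0, 0.01, 0, 0, 0, 0], [0, 0.01, 0, 0, 0, 0], [0, 0.01, 0, 0, 0, 0]]]}}

```text
clock: 27.75
eef_pos: [611.8, 203.0, -15.9]
tool_rot: [3.142, -0.0, -0.024]
force: [0.9, -0.2, -0.0]
width: 0.1
```

>>> {"api": "apply_moves", "payload": {"series": [[[0, 0.01, 0, 0, 0, 0], [0, 0.01, 0, 0, 0, 0], [0, 0.01, 0, 0, 0, 0], [0, 0.01, 0, 0, 0, 0], [0, 0.01, 0, 0, 0, 0]]]}}

```text
clock: 28.38
eef_pos: [611.7, 201.1, -15.8]
tool_rot: [-3.141, -0.0, -0.024]
force: [-1.4, 0.8, -0.8]
width: 0.0
```

```bash
python3 -c "
from h import *
meas(4)"
```

```text
F,pos [ 1.9000e-01  1.2300e+00 -3.1000e-01  6.1171e+02  2.0102e+02 -1.5840e+01] t 28.575 tau [  0.96 -62.13  -6.37 -11.53   0.21   0.44  -0.  ]
```

>>> {"api": "apply_moves", "payload": {"series": [[[0, 0.01, 0, 0, 0, 0], [0, 0.01, 0, 0, 0, 0], [0, 0.01, 0, 0, 0, 0], [0, 0.01, 0, 0, 0, 0], [0, 0.01, 0, 0, 0, 0]]]}}

```text
clock: 29.2
eef_pos: [611.8, 199.7, -15.8]
tool_rot: [-3.139, -0.001, -0.023]
force: [1.1, 6.2, -3.1]
width: -0.0
```

```bash
python3 -c "
from h import *
meas(4)"
```

```text
F,pos [  0.65   5.37  -3.05 611.87 199.56 -15.77] t 29.4 tau [ 3.100e+00 -6.298e+01 -4.400e+00 -1.089e+01  6.200e-01  1.560e+00
 -1.000e-02]
```

>>> {"api": "apply_moves", "payload": {"series": [[[0, 0.01, 0, 0, 0, 0], [0, 0.01, 0, 0, 0, 0], [0, 0.01, 0, 0, 0, 0], [0, 0.01, 0, 0, 0, 0], [0, 0, 0, 0, 0, 0]]]}}

```text
clock: 30.02
eef_pos: [612.2, 197.5, -15.7]
tool_rot: [-3.139, -0.001, -0.024]
force: [2.2, 5.8, -2.9]
width: -0.0
```

```bash
python3 -c "
from h import *
meas(4)"
```

```text
F,pos [  1.62   5.11  -3.29 612.18 197.49 -15.77] t 30.225 tau [ 2.920e+00 -6.305e+01 -4.590e+00 -1.055e+01  4.900e-01  1.710e+00
 -2.000e-02]
```

>>> {"api": "apply_moves", "payload": {"series": [[[0, -0.1, 0, 0, 0, 0], [0, -0.3, 0, 0, 0, 0], [0, 0, -0.5, 0, 0, 0], [0, 0, -0.9, 0, 0, 0], [0, 0, 0, 0, 0, 0]]]}}

```text
clock: 30.85
eef_pos: [614.5, 218.0, 57.8]
tool_rot: [-3.139, -0.006, -0.024]
force: [-0.3, 0.0, 0.1]
width: 0.3
```

>>> {"api": "apply_moves", "payload": {"series": [[[-0.2, 0.7, 0, 0, 0, 0], [0, 0.77, 0, 0, 0, 0], [0, 0, 0.5, 0, 0, 0], [0, 0, 0.4, 0, 0, 0], [0, 0, 0, 0, 0, 0]]]}}

```text
clock: 31.48
eef_pos: [599.7, 143.5, 8.0]
tool_rot: [3.141, 0.001, -0.023]
force: [-0.6, 1.2, 0.3]
width: 0.1
```

>>> {"api": "apply_moves", "payload": {"series": [[[0, 0, 0, 0, 0, 0], [0, 0, 0, 0, 0, 0], [0, 0, 0.02, 0, 0, 0], [0, 0, 0, 0, 0, 0], [0, 0, 0, 0, 0, 0]]]}}

```text
clock: 32.1
eef_pos: [600.3, 142.8, 8.1]
tool_rot: [3.142, -0.0, -0.024]
force: [0.1, 0.4, -0.1]
width: -0.3
```

>>> {"api": "apply_moves", "payload": {"series": [[[0, 0, 0.02, 0, 0, 0], [0, 0, 0, 0, 0, 0], [0, 0, 0, 0, 0, 0], [0, 0, 0, 0, 0, 0], [0, 0, 0, 0, 0, 0]]]}}

```text
clock: 32.72
eef_pos: [600.4, 142.8, 7.5]
tool_rot: [3.142, -0.0, -0.024]
force: [-1.1, -0.4, 5.2]
width: 0.0
```

>>> {"api": "apply_moves", "payload": {"series": [[[0, 0, 0.01, 0, 0, 0], [0, 0, 0, 0, 0, 0], [0, 0, 0, 0, 0, 0], [0, 0, 0, 0, 0, 0], [0, 0, 0, 0, 0, 0]]]}}

```text
clock: 33.35
eef_pos: [600.5, 142.8, 7.4]
tool_rot: [3.141, -0.001, -0.024]
force: [-1.7, -0.8, 8.9]
width: 0.2
```

>>> {"api": "apply_moves", "payload": {"series": [[[0, 0, -0.5, 0, 0, 0], [0, 0, -0.9, 0, 0, 0], [0, 0, -0.9, 0, 0, 0], [0, 0.9, 0, 0, 0, 0], [0, 0.9, 0, 0, 0, 0]]]}}

```text
clock: 33.98
eef_pos: [598.4, 52.2, 122.1]
tool_rot: [-3.142, -0.001, -0.023]
force: [0.7, -0.4, -0.3]
width: -0.5
```

>>> {"api": "apply_moves", "payload": {"series": [[[0, 0.9, 0, 0, 0, 0], [0, 0.9, 0, 0, 0, 0], [0, 0.9, 0, 0, 0, 0], [0, 0.9, 0, 0, 0, 0], [0, 0.9, 0, 0, 0, 0]]]}}

```text
clock: 34.6
eef_pos: [592.4, -173.6, 121.2]
tool_rot: [-3.141, 0.0, -0.024]
force: [1.0, 0.1, -0.4]
width: -0.1
```

>>> {"api": "apply_moves", "payload": {"series": [[[0, 0.5, 0, 0, 0, 0], [0, 0, 0, 0, 0, 0], [0, 0, 0, 0, 0, 0], [0, 0, 0, 0, 0, 0], [0, 0, 0, 0, 0, 0]]]}}

```text
clock: 35.22
eef_pos: [592.4, -195.7, 121.7]
tool_rot: [-3.141, -0.0, -0.022]
force: [0.1, -1.5, 0.3]
width: -0.1
```

Run:
```python
from h import *
meas(2)
im=viewer.get_image("top"); cv2.imwrite("pics/crop2.png",cv2.resize(im[140:275,165:355],None,fx=4,fy=4,interpolation=cv2.INTER_CUBIC))
```

```text
F,pos [-3.6000e-01  3.6000e-01  1.8000e-01  5.9226e+02 -1.9622e+02  1.2172e+02] t 35.325 tau [ -0.1  -56.08  -8.31 -15.38   0.    -0.    -0.  ]
```

View pics/crop2.png

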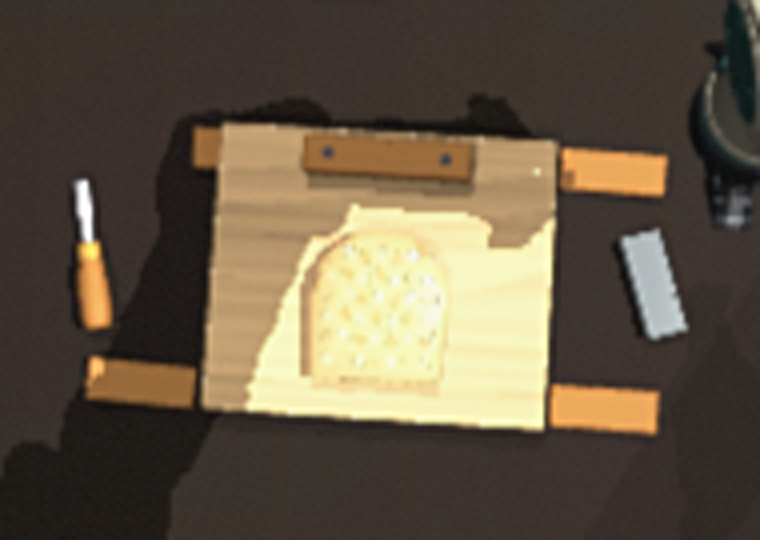

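The picture shows the far-left shim under the board with about 25 crop px (193–218, 147) of it still out. The board has moved by about 3 crop px (roughly 2 mm), and the other shims and tools in view have not moved.

```bash
python3 -c "
from h import *
print(ctrl.finish_job())"
```

```text
the job is handed in; nothing more can be done
None
```

The far-left corner was the one that rocked. Its shim is now pressed in snug and the corner is firm. I handed the job in at about 35 s; no verdict is reported.

- **Finding the corner:** I pressed near right and far right first. Both stood rigid at about 12 N. Far left sank about 5.5 mm under 2–4 N, so I did not press near left.
- **Shimming:** The far-left shim slid freely until it bore. The push then rose to about 5 N, and I stopped roughly 3.5 mm past first bearing. By the stated slope that lifts the corner about 0.4 mm; I did not measure the board's level directly.
- **Proof press:** The shimmed corner held at 8.9 N with the finger at its original contact height, so it no longer sinks.
- **Last look:** With the hand clear, the top picture shows the board within about 2–3 mm of where it stood. The other three shims, the palm gouge and the slip stone had not moved. The mallet, clamp and the other tools were outside that picture.
- **Disagreement:** The fingertips touched the board about 20 mm higher than the reported tool position says they should. I therefore set press and push heights by contact force rather than by the nominal height.

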